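# Load the sampler tray in reverse order

## Task

The sampler draws from the opposite end, so move the four sample vessels (brown bottle, white jar, steel can, stoppered flask) from the grey bench rack to the blue four-compartment tray in reverse order: the one now leftmost in the rack goes into the rightmost compartment, the next into the one beside it, and so on, left and right as seen from the robot. Keep them upright, set each down in the middle of its compartment without dropping it, and leave all four standing there, let go.

Things in the scene. Friction and masses are not known exactly. Their poses are not given: they have to be found in the camera images.
- amber_center (a point): Brown-glass reagent bottle, label, black cap; 112 mm high, 170 g. Straight body 44 mm in diameter up to 74 mm above the foot, cap 32 mm. Grasp the body, at this point or a little above. Point: on its upright axis, 56 mm above the foot. Starts standing on a rack seat (seat top 14 mm above the table), in any of the four places.
- jar_center (a point): Squat white plastic jar with grey lid; 80 mm high, 140 g. Straight body 48 mm in diameter up to 62 mm above the foot. Grasp it at this point or up to 6 mm above. Point: on its upright axis, 40 mm above the foot. Starts standing on a rack seat (seat top 14 mm above the table), in any of the four places.
- can_center (a point): Bare steel can; 98 mm high, 160 g. 40 mm in diameter, straight up to 90 mm above the foot. Grasp it at or just above this point. Point: on its upright axis, 49 mm above the foot. Starts standing on a rack seat (seat top 14 mm above the table), in any of the four places.
- flask_center (a point): Clear glass conical flask, dark stopper; 104 mm high, 150 g. Foot 48 mm in diameter; straight neck 24 mm in diameter from 40 to 92 mm above the foot. Grasp the neck, best 16 mm above this point. Point: on its upright axis, 52 mm above the foot. Starts standing on a rack seat (seat top 14 mm above the table), in any of the four places.
- seat_amber: Fixed black rubber disc on the rack, 60 mm in diameter and 6 mm thick, the one on which the brown bottle stands at the start; all four discs look alike. It marks where in the row the brown bottle stood. Origin: centre of its underside, 8 mm above the table.
- seat_jar: Fixed black rubber disc on the rack, 60 mm in diameter and 6 mm thick, the one on which the white jar stands at the start; all four discs look alike. It marks where in the row the white jar stood. Origin: centre of its underside, 8 mm above the table.
- seat_can: Fixed black rubber disc on the rack, 60 mm in diameter and 6 mm thick, the one on which the steel can stands at the start; all four discs look alike. It marks where in the row the steel can stood. Origin: centre of its underside, 8 mm above the table.
- seat_flask: Fixed black rubber disc on the rack, 60 mm in diameter and 6 mm thick, the one on which the flask stands at the start; all four discs look alike. It marks where in the row the flask stood. Origin: centre of its underside, 8 mm above the table.
- rack: Grey bench rack, fixed, left or right of the tray, turned up to 0.25 rad: board 86 x 310 mm, 8 mm thick, a thin steel rail along each long edge (top 17 mm above the table), four black seats in a row. Origin: centre of the underside, on the table. y axis along the row, to the left as seen from the robot; seats at y = +114, +38, -38, -114 mm, x = 0.
- tray: Blue plastic tray, fixed, empty, left or right of the rack, turned up to 0.25 rad: 82 x 310 mm, four compartments 70 x 70 mm inside, floor 6 mm and wall tops 18 mm above the table, walls 6 mm thick. Origin: centre of the underside, on the table. y axis along the row, to the left as seen from the robot; compartment centres at y = +114, +38, -38, -114 mm, x = 0.

How it is judged (in metres and radians):
At the end, for the whole second after the job is handed in: Each vessel stands upright (within 0.12 rad) on the tray floor (height within 5 mm), its axis within 16 mm, along each tray axis, of the centre of the compartment that mirrors its starting place (seat at +y in the rack: compartment at -y in the tray). All four at rest (((y of seat_amber in the frame of rack between 0.094 and 0.134 m and y of amber_center in the frame of tray between -0.13 and -0.098 m) or (y of seat_amber in the frame of rack between 0.018 and 0.058 m and y of amber_center in the frame of tray between -0.054 and -0.022 m) or (y of seat_amber in the frame of rack between -0.058 and -0.018 m and y of amber_center in the frame of tray between 0.022 and 0.054 m) or (y of seat_amber in the frame of rack between -0.134 and -0.094 m and y of amber_center in the frame of tray between 0.098 and 0.13 m)) and x of amber_center in the frame of tray between -0.016 and 0.016 m and z of amber_center in the frame of tray between 0.057 and 0.067 m and angle between each of amber_center, jar_center, can_center, flask_center's own z axis and vertical below 0.12 rad and linear speed of each of amber, jar, can, flask below 0.02 m/s and ((y of seat_jar in the frame of rack between 0.094 and 0.134 m and y of jar_center in the frame of tray between -0.13 and -0.098 m) or (y of seat_jar in the frame of rack between 0.018 and 0.058 m and y of jar_center in the frame of tray between -0.054 and -0.022 m) or (y of seat_jar in the frame of rack between -0.058 and -0.018 m and y of jar_center in the frame of tray between 0.022 and 0.054 m) or (y of seat_jar in the frame of rack between -0.134 and -0.094 m and y of jar_center in the frame of tray between 0.098 and 0.13 m)) and x of jar_center in the frame of tray between -0.016 and 0.016 m and z of jar_center in the frame of tray between 0.041 and 0.051 m and ((y of seat_can in the frame of rack between 0.094 and 0.134 m and y of can_center in the frame of tray between -0.13 and -0.098 m) or (y of seat_can in the frame of rack between 0.018 and 0.058 m and y of can_center in the frame of tray between -0.054 and -0.022 m) or (y of seat_can in the frame of rack between -0.058 and -0.018 m and y of can_center in the frame of tray between 0.022 and 0.054 m) or (y of seat_can in the frame of rack between -0.134 and -0.094 m and y of can_center in the frame of tray between 0.098 and 0.13 m)) and x of can_center in the frame of tray between -0.016 and 0.016 m and z of can_center in the frame of tray between 0.05 and 0.06 m and ((y of seat_flask in the frame of rack between 0.094 and 0.134 m and y of flask_center in the frame of tray between -0.13 and -0.098 m) or (y of seat_flask in the frame of rack between 0.018 and 0.058 m and y of flask_center in the frame of tray between -0.054 and -0.022 m) or (y of seat_flask in the frame of rack between -0.058 and -0.018 m and y of flask_center in the frame of tray between 0.022 and 0.054 m) or (y of seat_flask in the frame of rack between -0.134 and -0.094 m and y of flask_center in the frame of tray between 0.098 and 0.13 m)) and x of flask_center in the frame of tray between -0.016 and 0.016 m and z of flask_center in the frame of tray between 0.053 and 0.063 m); the robot touches nothing.
It fails at once if a vessel is tipped over (more than 0.6 rad from upright) (angle between any of amber_center, jar_center, can_center, flask_center's own z axis and vertical above 0.6 rad).
It fails at once if a vessel is dropped (moves faster than 0.6 m/s untouched by the fingers, a fall of about 18 mm) ((linear speed of amber above 0.6 m/s and contact force between the fingers and amber below 0.01 N) or (linear speed of jar above 0.6 m/s and contact force between the fingers and jar below 0.01 N) or (linear speed of can above 0.6 m/s and contact force between the fingers and can below 0.01 N) or (linear speed of flask above 0.6 m/s and contact force between the fingers and flask below 0.01 N)).
It also fails if it takes over 106 s, if anything falls off the work surface, if the arm or the gripper's body presses on something with over 40 N, if the wrist force passes 120 N, or if a joint passes its speed limit or range.

## Robot

A 7-joint arm with a two-finger parallel gripper is mounted at the origin on the work surface. World frame = base frame: x ahead of the robot, y to its left, z up, the work surface at z = 0. Lengths are in mm, angles in rad, forces in N, time in s.
With the tool pointing down it reaches from about 425 to 925 mm from the base axis. Payload 6.8 kg.
Tool frame: the origin (TCP) lies at the very end of the fingers, on their centre line; the grasp point (between the pads) lies 19 mm behind it; z points along the fingers, y is the line along which they close (so a half turn about z gives the same grasp; the last joint's range is limited). The gripper opens to 88 mm and grips with 3 to 60 N. Pads are 20 mm wide; open, the fingers measure 115 mm over their backs; the gripper's body (75 mm by 178 mm) begins 61 mm behind the grasp point.
Start: joints at [-1.287, 0.477, 0.022, 1.555, -0.011, 1.109, -0.083], TCP at [257.748, 623.87, 222.664] pointing down, gripper open.
Joint ranges: [-2.96, 2.96], [-0.34, 2.1], [-1.41, 1.46], [0.24, 2.44], [-1.37, 4.51], [0.17, 1.92], [-2.96, 2.96]. Speed limits (rad/s): [2.39, 2.39, 3.14, 3.14, 3.14, 3.14, 3.14].

## Interface

Orientations are given as a unit quaternion [x, y, z, w].
In Python, from bench import sensors, imaging, ticket gives the robot as it stands.
- The arm moves only by the shell command python3 -m jog 'ROWS' [FORCE]. ROWS is a JSON object of lists of equal length, an entry for each row: "hand": the closure, from -1 (fully open) to 1 (shut); "dp": the shift along the tool's x, y, z in mm, a list of three; "dr": the turn, a rotation vector about the tool's x, y, z in rad, a list of three. In form: {"hand": [hand, ...], "dp": [[dx, dy, dz], ...], "dr": [[wx, wy, wz], ...]}. A call has 1 to 20 rows; each row shifts and turns the commanded pose from where the row before left it, along the tool's axes as they then stand; what a row does not reach is not made up. A row lasts 1/12 s, in which the tool goes at most 41.7 mm and 7.16 degrees, less where a joint would pass 70% of its speed; a pose out of reach is approached as far as the arm can. A call is refused whole if a number of a shift passes 41.7 or a number of a turn 0.125, either way. A call with a gripper value outside its range is refused whole. The fingers move at their own pace and stop on an object; FORCE is the grip in N (left out, the last holds). Time passes only in rows, so rows that do not move let the fingers close. It gives the time, the measured TCP pose, the force, the opening and the grip force at its end, in the units of the state.
- sensors.state(): the state, without advancing time (a new reading comes with each control period).
- imaging.capture(name): name is "side" or "top" or "wrist"; returns the picture (480x640x3 uint8, red, green, blue); there is no depth.
- imaging.camera_params(name): a dict with "fov_y" (degrees; the focal length in pixels is half the picture's height over the tangent of half this angle, whatever the lens; pixels are square), "cx", "cy" (the principal point, pixels), "pose" (4x4, takes a point from camera to world coordinates); the wrist camera has in their place "tool_from_camera" (4x4, takes a point from camera to tool coordinates, whose origin is the TCP and whose axes are the flange's). Camera axes: x right, y down, z forward; pixel columns grow to the right and rows downward; lengths in mm; the calibration is good to about 2 mm. A picture is of the moment at which its call begins: read the wrist's pose just before it. camera_params takes no time and is no camera call.
- ticket.finish_job(): hands the job in; it is judged then, once.
The state is a dict: "time_s": time; "joints": joint angles; "joint_velocities": joint speeds; "joint_torque": joint torques, N m; "eef_pos": TCP position; "ee_rot": TCP orientation; "ft_force": force on the tool from outside, world axes, zero at the start; "torque": the same for the moment, N m; "grip_width": opening from 0.0 (shut) to 1.0 (fully open); "finger_force": force on a finger pad.
Only numpy, scipy, OpenCV 4.12 (cv2) and the standard library are available. Lean on these libraries where they do the work, as an engineer would, in place of code of your own. Each camera call takes 0.05 s, during which the arm holds its last target. There are 200 camera calls.

## Working session

There is one attempt and no reset: what is moved stays moved. The work goes in short steps, Python scripts to look and compute and a shell command to move; the robot and the scene stay as the last step left them, time stands still between calls to the robot, and variables do not carry over. Pictures are saved under pics/ and viewed, at most 14 in all, crops included, and the job is handed in when it is done.

```bash
mkdir -p pics; ls; python3 - <<'E'
from bench import sensors, imaging
import cv2,numpy as np
print(sensors.state())
for n in("top","side","wrist"):
    print(n,imaging.camera_params(n))
for n in("top","side"):
    cv2.imwrite(f"pics/{n}0.png",imaging.capture(n)[:,:,::-1])
E
```

```text
pics
{'time_s': 0.0, 'joints': array([-1.28711119,  0.47778559,  0.02235685,  1.55646124, -0.01149047,
        1.10928066, -0.08310798]), 'joint_velocities': array([ 0.00112569, -0.00134937,  0.00073898, -0.00062373, -0.00138828,
        0.00065982,  0.00124051]), 'joint_torque': array([ 1.52777293e-04, -5.82854676e+01,  1.53472949e+00, -2.72618634e+01,
       -5.43001515e-02,  1.69635209e-02,  1.44267492e-04]), 'eef_pos': array([257.53729194, 623.28321247, 221.68765389]), 'ee_rot': array([ 1.94640769e-01,  9.80874179e-01, -8.97477967e-04, -1.01501536e-04]), 'ft_force': array([-0.65124034,  0.13099137,  0.22129225]), 'torque': array([-0.00659953, -0.03150705, -0.0485349 ]), 'finger_force': 0.0, 'grip_width': 1.000097487395279}
top {'fov_y': 46.00463106771227, 'cx': 316.0057541923869, 'cy': 237.2576054044488, 'pose': array([[ 1.62339446e-02, -9.95231961e-01,  9.61758917e-02,
         4.26533649e+02],
       [-9.99811491e-01, -1.71823799e-02, -9.04144769e-03,
        -3.08847709e+00],
       [ 1.06508684e-02, -9.60109834e-02, -9.95323289e-01,
         1.16418475e+03],
       [ 0.000000
[... 250 characters left out ...]
     [-1.04374697e-01,  6.26123617e-01, -7.72706373e-01,
         7.61498961e+02],
       [-5.62817560e-04, -7.76987101e-01, -6.29516266e-01,
         7.06300692e+02],
       [ 0.00000000e+00,  0.00000000e+00,  0.00000000e+00,
         1.00000000e+00]])}
wrist {'fov_y': 63.97120888442387, 'cx': 322.0452872807722, 'cy': 241.900258495283, 'tool_from_camera': array([[-4.95668616e-04, -9.60335227e-01, -2.78847639e-01,
         7.54955778e+01],
       [ 9.99999822e-01, -3.83642948e-04, -4.56316183e-04,
        -6.56946173e-01],
       [ 3.31238575e-04, -2.78847815e-01,  9.60335247e-01,
        -1.63466103e+02],
       [ 0.00000000e+00,  0.00000000e+00,  0.00000000e+00,
         1.00000000e+00]])}
```

View pics/top0.png

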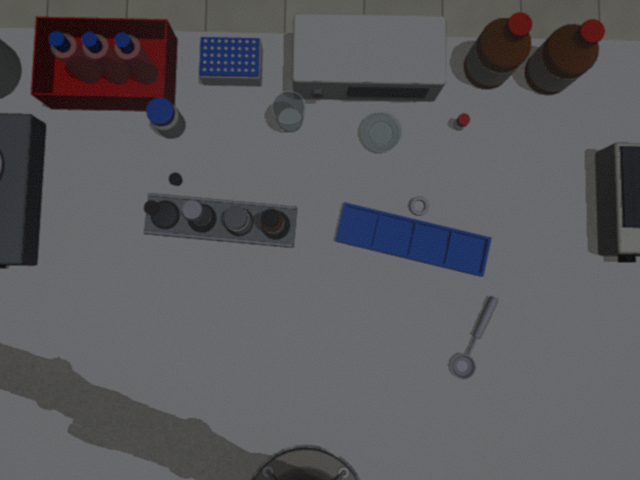

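View pics/side0.png

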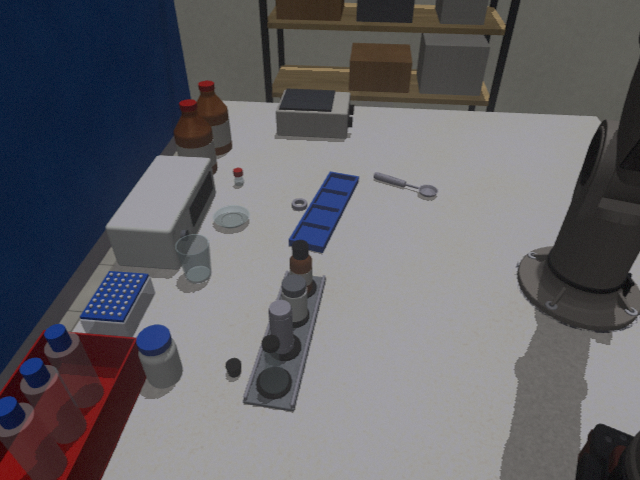

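```bash
cat > h.py <<'E'
import numpy as np,cv2
from bench import sensors,imaging
from scipy.spatial.transform import Rotation as R
def cam(n):
    p=imaging.camera_params(n); f=240/np.tan(np.radians(p['fov_y']/2))
    if 'pose' in p: T=p['pose']
    else:
        s=sensors.state(); T=np.eye(4); T[:3,:3]=R.from_quat(s['ee_rot']).as_matrix(); T[:3,3]=s['eef_pos']
        T=T@p['tool_from_camera']
    return f,p['cx'],p['cy'],T
def ray(c,uv,z):
    f,cx,cy,T=c; uv=np.atleast_2d(uv).astype(float)
    d=np.c_[(uv[:,0]-cx)/f,(uv[:,1]-cy)/f,np.ones(len(uv))]@T[:3,:3].T
    return T[:3,3]+d*((z-T[2,3])/d[:,2])[:,None]
def rect(c,mask,z):
    cs,_=cv2.findContours(mask,0,1); k=max(cs,key=cv2.contourArea)
    P=ray(c,k[:,0],z)[:,:2].astype(np.float32)
    (x,y),(w,h),a=cv2.minAreaRect(P)
    if w>h: a-=90; w,h=h,w
    a=(a+90)%180-90      # direction of short side = frame x axis
    return np.array([x,y]),(w,h),np.radians(a)
def turn(to):  # tool turn about own z so tool y heads at world angle `to`
    s=sensors.state(); y=R.from_quat(s['ee_rot']).as_matrix()[:,1]
    return -(to-np.arctan2(y[1],y[0]))
def rel(p):    # world point -> tool shift
    s=sensors.state(); return R.from_quat(s['ee_rot']).as_matrix().T@(np.array(p)-s['eef_pos'])
E
python3 - <<'E'
from h import *
c=cam("top"); im=cv2.imread("pics/top0.png"); hsv=cv2.cvtColor(im,cv2.COLOR_BGR2HSV)
m=cv2.inRange(hsv,(105,130,40),(130,255,255)); m[:195]=0;m[280:]=0;m[:,:325]=0;m[:,500:]=0
print("tray",rect(c,cv2.morphologyEx(m,cv2.MORPH_CLOSE,np.ones((5,5))),17))
g=im.max(2); print(g[300,300],g[205,215:220],g[240,160:170])
m=((g<95)*255).astype(np.uint8); m[:188]=0;m[252:]=0;m[:,:140]=0;m[:,302:]=0
m=cv2.morphologyEx(m,cv2.MORPH_OPEN,np.ones((3,3)))
print("rack",rect(c,m,14)); cv2.imwrite("pics/m.png",m[180:260,130:310])
E
```

```text
tray (array([ 537.41790771, -211.49755859]), (80.94949340820312, 307.8889465332031), np.float64(-0.22258021284804302))
112 [75 75 75 75 74] [106 108 110 105 110 110 109 107 108 109]
rack (array([569.96569824, 185.50540161]), (87.41697692871094, 315.6754150390625), np.float64(-0.07525267660626003))
```

```bash
python3 - <<'E'
from h import *
print(rel([570,190,300]),turn(-0.075))
E
```

```text
[-454.24497871 -281.39163727  -77.68581944] 1.2540806305590488
```

```bash
python3 -m jog '{"hand":[-1,-1,-1,-1,-1,-1,-1,-1,-1,-1,-1,-1,-1,-1,-1,-1],"dp":[[-28.4,-17.6,-4.9],[-28.4,-17.6,-4.9],[-28.4,-17.6,-4.9],[-28.4,-17.6,-4.9],[-28.4,-17.6,-4.9],[-28.4,-17.6,-4.9],[-28.4,-17.6,-4.9],[-28.4,-17.6,-4.9],[-28.4,-17.6,-4.9],[-28.4,-17.6,-4.9],[-28.4,-17.6,-4.9],[-28.4,-17.6,-4.9],[-28.4,-17.6,-4.9],[-28.4,-17.6,-4.9],[-28.4,-17.6,-4.9],[-28.4,-17.6,-4.9]],"dr":[[0,0,0],[0,0,0],[0,0,0],[0,0,0],[0,0,0],[0,0,0],[0,0,0],[0,0,0],[0,0,0],[0,0,0],[0,0,0],[0,0,0],[0,0,0],[0,0,0],[0,0,0],[0,0,0]]}' 25
python3 -m jog '{"hand":[-1,-1,-1,-1,-1,-1,-1,-1,-1,-1,-1,-1,-1,-1],"dp":[[0,0,0],[0,0,0],[0,0,0],[0,0,0],[0,0,0],[0,0,0],[0,0,0],[0,0,0],[0,0,0],[0,0,0],[0,0,0],[0,0,0],[0,0,0],[0,0,0]],"dr":[[0,0,0.114],[0,0,0.114],[0,0,0.114],[0,0,0.114],[0,0,0.114],[0,0,0.114],[0,0,0.114],[0,0,0.114],[0,0,0.114],[0,0,0.114],[0,0,0.114],[0,0,0],[0,0,0],[0,0,0]]}'
python3 - <<'E'
from h import *
c=cam("wrist")
print(rel([570,190,300]),turn(-0.075),sensors.state()['joints'])
np.save("w1.npy",c[3]); cv2.imwrite("pics/w1.png",imaging.capture("wrist")[:,:,::-1])
E
```

```text
time_s: 1.43
eef_pos: [570.6, 188.5, 301.0]
ee_rot: [0.195, 0.981, -0.0, -0.0]
ft_force: [0.4, 0.7, 0.1]
grip_width: 0.997
finger_force: 0.0
time_s: 2.6
eef_pos: [570.0, 190.1, 300.8]
ee_rot: [0.732, 0.681, -0.0, -0.0]
ft_force: [0.4, -1.4, 0.5]
grip_width: 0.998
finger_force: 0.0
[-0.14655704  0.0185147   0.83832363] 0.0034146220790431114 [-0.77717521  0.30631235  0.45138039  1.66789511 -0.14155389  1.20030617
 -0.36419919]
```

View pics/w1.png

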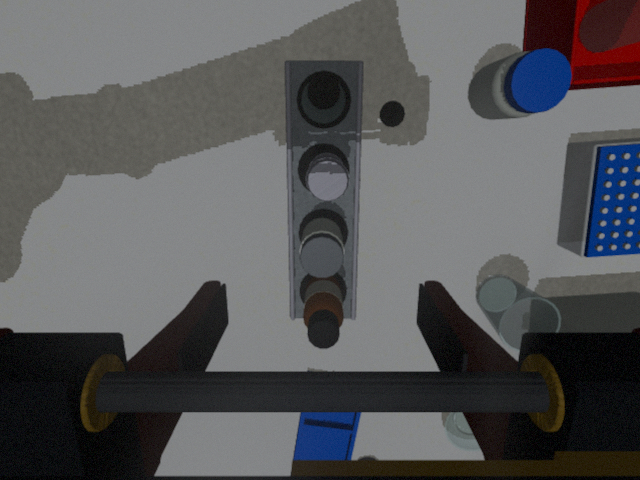

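```bash
python3 - <<'E'
from h import *
c=cam("wrist"); ct=cam("top")
a=-0.075; X=np.array([np.cos(a),np.sin(a)]);Y=np.array([-X[1],X[0]])
for n,w,t,z in (("flask",(323,88),(151,208),118),("can",(327,180),(192,210),112),("jar",(321,256),(233,216),94),("amber",(323,328),(269,215),126)):
    p=ray(c,w,z)[0]; print(n,p.round(1),ray(ct,t,z)[0].round(1))
print("rackcorners",ray(c,[(285,62),(363,62),(356,318),(291,318)],17).round(1))
k=cv2.imread("pics/w1.png"); cv2.imwrite("pics/w1c.png",cv2.resize(np.clip(k[50:360,270:380]*1.6,0,255).astype(np.uint8),None,fx=1.9,fy=1.9,interpolation=2))
E
```

```text
flask [579.4 299.3 118. ] [577.1 295.6 118. ]
can [577.5 221.5 112. ] [575.5 220.6 112. ]
jar [566.1 143.2  94. ] [567.9 146.   94. ]
amber [563.5  79.5 126. ] [566.7  75.1 126. ]
rackcorners [[541.7 337.9  17. ]
 [624.7 331.9  17. ]
 [602.8  30.8  17. ]
 [519.4  36.8  17. ]]
```

View pics/w1c.png

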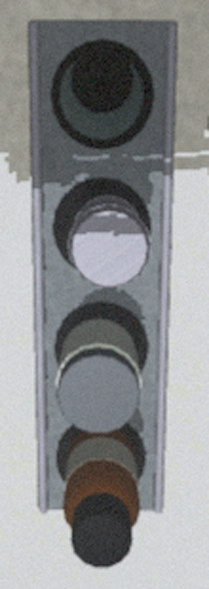

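```bash
python3 - <<'E'
from h import *
print("amber above",rel([564.5,77,180]),turn(-0.075))
E
```

```text
amber above [-113.20097645    2.66143141  120.92692505] 0.002686977569325108
```

```bash
python3 -m jog '{"hand":[-1,-1,-1,-1,-1,-1,-1,-1,-1,-1,-1,-1,1,1,1,1,1,1],"dp":[[-22.6,0.5,24.2],[-22.6,0.5,24.2],[-22.6,0.5,24.2],[-22.6,0.5,24.2],[-22.6,0.5,24.2],[0,0,22],[0,0,25],[0,0,25],[0,0,25],[0,0,18],[0,0,10],[0,0,0],[0,0,0],[0,0,0],[0,0,0],[0,0,0],[0,0,0],[0,0,0]],"dr":[[0,0,0],[0,0,0],[0,0,0],[0,0,0],[0,0,0],[0,0,0],[0,0,0],[0,0,0],[0,0,0],[0,0,0],[0,0,0],[0,0,0],[0,0,0],[0,0,0],[0,0,0],[0,0,0],[0,0,0],[0,0,0]]}' 25
```

```text
time_s: 4.15
eef_pos: [564.5, 77.4, 55.6]
ee_rot: [0.733, 0.68, 0.0, 0.0]
ft_force: [-0.4, 0.4, -0.0]
grip_width: 0.585
finger_force: 0.0
```

```bash
python3 -m jog '{"hand":[1,1,1,1,1,1],"dp":[[0,0,0],[0,0,0],[0,0,0],[0,0,0],[0,0,-6],[0,0,-10]],"dr":[[0,0,0],[0,0,0],[0,0,0],[0,0,0],[0,0,0],[0,0,0]]}' 25
```

```text
time_s: 4.65
eef_pos: [563.3, 76.9, 70.5]
ee_rot: [0.733, 0.68, -0.001, -0.0]
ft_force: [0.0, -0.5, -1.8]
grip_width: 0.497
finger_force: 24.9
```

```bash
python3 - <<'E'
from h import *
print(rel([562.6,-100.3,150]),turn(-0.2226))
E
```

```text
[-176.87610286   12.42432406  -79.33948866] 0.14755946236372208
```

```bash
python3 -m jog '{"hand":[1,1,1,1,1,1,1,1,1,1,1,1,1,1],"dp":[[0,0,-20],[0,0,-20],[-10,0.5,-20],[-20,1.5,-19.3],[-25,2,0],[-25,2,0],[-25,2,0],[-25,2,0],[-25,2,0],[-21.9,2.4,0],[0,0,0],[0,0,0],[0,0,0],[0,0,0]],"dr":[[0,0,0],[0,0,0],[0,0,0],[0,0,0],[0,0,0],[0,0,0],[0,0,0],[0,0,0],[0,0,0],[0,0,0],[0,0,0.074],[0,0,0.074],[0,0,0],[0,0,0]]}' 25
python3 - <<'E'
from h import *
print(rel([562.6,-100.3,48]),turn(-0.2226),sensors.state()['ft_force'])
cv2.imwrite("pics/t1.png",imaging.capture("top")[:,:,::-1][150:300,100:550])
E
```

```text
time_s: 5.82
eef_pos: [565.3, -100.2, 150.8]
ee_rot: [0.781, 0.625, 0.0, 0.0]
ft_force: [1.3, -0.3, -1.1]
grip_width: 0.495
finger_force: 24.9
[ -0.67320965  -2.68043381 102.77277602] 0.001803894260194061 [ 1.27323687 -0.29669426 -1.08134024]
```

View pics/t1.png

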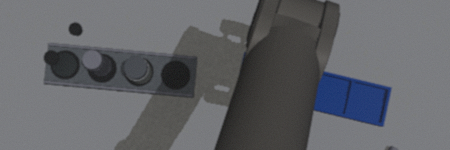

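```bash
python3 -m jog '{"hand":[1,1,1,1,1,1,1,1,1],"dp":[[-0.5,-2.7,22],[0,0,22],[0,0,22],[0,0,16],[0,0,10],[0,0,6],[0,0,3],[0,0,0],[0,0,0]],"dr":[[0,0,0],[0,0,0],[0,0,0],[0,0,0],[0,0,0],[0,0,0],[0,0,0],[0,0,0],[0,0,0]]}' 25
```

```text
time_s: 6.62
eef_pos: [563.1, -100.3, 50.1]
ee_rot: [0.781, 0.624, 0.0, 0.0]
ft_force: [0.0, -0.1, -1.5]
grip_width: 0.498
finger_force: 24.9
```

```bash
python3 -m jog '{"hand":[1,1,1,1,1],"dp":[[0,0,1],[0,0,1],[0,0,0.5],[0,0,0],[0,0,0]],"dr":[[0,0,0],[0,0,0],[0,0,0],[0,0,0],[0,0,0]]}' 25
```

```text
time_s: 7.03
eef_pos: [562.9, -100.1, 47.3]
ee_rot: [0.781, 0.624, 0.0, 0.0]
ft_force: [-1.7, -0.0, 1.6]
grip_width: 0.496
finger_force: 25.0
```

```bash
python3 -m jog '{"hand":[0,-0.3,-1,-1,-1,-1,-1,-1,-1,-1,-1,-1,-1,-1,-1,-1,-1,-1,-1,-1],"dp":[[0,0,0],[0,0,0],[0,0,0],[0,0,0],[0,0,0],[0,0,0],[0,0,-20],[0,0,-30],[0,0,-35],[0,0,-35],[0,0,-35],[-20,0,-35],[-35,0,-35],[-35,0,-20],[-35,0,-15],[-35,0,0],[-30,0,0],[0,0,0],[0,0,0],[0,0,0]],"dr":[[0,0,0],[0,0,0],[0,0,0],[0,0,0],[0,0,0],[0,0,0],[0,0,0],[0,0,0],[0,0,0],[0,0,0],[0,0,0],[0,0,0],[0,0,0],[0,0,0],[0,0,0],[0,0,0],[0,0,0],[0,0,0],[0,0,0],[0,0,0]]}' 25
python3 - <<'E'
from h import *
c=cam("wrist"); im=imaging.capture("wrist")[:,:,::-1].copy()
cv2.imwrite("pics/w2.png",im)
np.save("w2.npy",c[3]); print(ray(c,[(322,242)],18))
E
```

```text
time_s: 8.7
eef_pos: [521.9, -279.2, 300.9]
ee_rot: [0.781, 0.624, 0.0, -0.0]
ft_force: [-0.1, 0.7, -0.2]
grip_width: 0.997
finger_force: 0.0
[[ 510.47611147 -332.03487796   18.        ]]
```

View pics/w2.png

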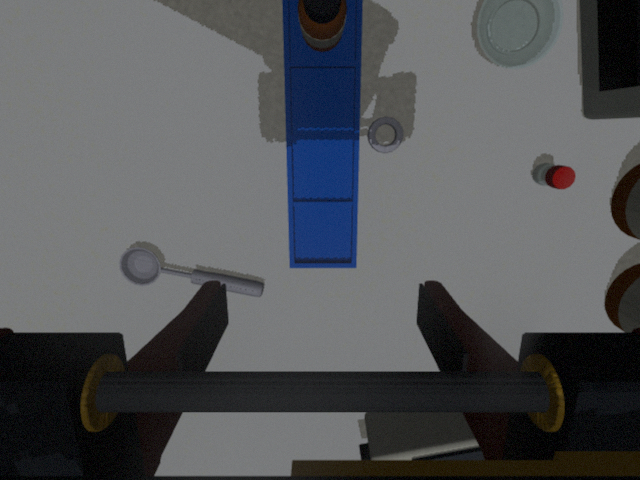

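```bash
python3 - <<'E'
from h import *
c=cam("wrist")
C=np.array([537.4,-211.5]);a=-0.2226;X=np.array([np.cos(a),np.sin(a)]);Y=np.array([-X[1],X[0]])
def fr(uv,z):
    p=ray(c,uv,z)[0][:2]-C; return (p@X).round(1),(p@Y).round(1)
for uv,z in(((290,268),18),((356,268),18),((284,10),18),((361,10),18),((323,200),18),((323,130),18),((323,67),18),((323,51),6),((323,9),118)): print(uv,fr(uv,z))
E
```

```text
(290, 268) (np.float64(-38.8), np.float64(-156.1))
(356, 268) (np.float64(42.6), np.float64(-156.0))
(284, 10) (np.float64(-38.7), np.float64(126.0))
(361, 10) (np.float64(40.5), np.float64(126.0))
(323, 200) (np.float64(1.7), np.float64(-71.4))
(323, 130) (np.float64(1.6), np.float64(7.4))
(323, 67) (np.float64(1.5), np.float64(72.0))
(323, 51) (np.float64(1.5), np.float64(89.8))
(323, 9) (np.float64(1.3), np.float64(100.0))
```

```bash
cat >> h.py <<'E'
def mv(p0,p1,psi):
    d=np.array(p1,float)-np.array(p0,float)
    return np.round([d[0]*-np.sin(psi)+d[1]*np.cos(psi), d[0]*np.cos(psi)+d[1]*np.sin(psi), -d[2]],1)
E
python3 - <<'E'
from h import *
s=sensors.state()['eef_pos']
print(mv(s,[567,145,180],-0.2226),turn(-0.075),sensors.state()['eef_pos'])
S={'flask':(578.5,298),'can':(577,221),'jar':(567,145)}
T={'jar':(546.5,-174.5),'can':(529.6,-248.7),'flask':(512.8,-322.8)}
for k in S: print(k,mv((*S[k],200),(*T[k],200),-0.075))
for p,q in(('jar','can'),('can','flask')): print(mv((*T[p],200),(*S[q],200),-0.2226))
E
```

```text
[422.9 -49.9 120.9] -0.1461061512196058 [ 522.28983148 -278.48258541  300.8742504 ]
flask [-624.  -19.   -0.]
can [-471.9  -12.1   -0. ]
jar [-320.1    3.5   -0. ]
[392.5 -57.6  -0. ]
[544. -73.  -0.]
```

```bash
python3 -m jog '{"hand":[-1,-1,-1,-1,-1,-1,-1,-1,-1,-1,-1,-1,-1,-1,-1,-1,-1,-1],"dp":[[30.2,-3.6,0],[30.2,-3.6,0],[30.2,-3.6,0],[30.2,-3.6,0],[30.2,-3.6,0],[30.2,-3.6,0],[30.2,-3.6,0],[30.2,-3.6,0],[30.2,-3.6,20],[30.2,-3.6,20],[30.2,-3.6,20],[30.2,-3.6,20],[30.2,-3.6,20],[30.2,-3.6,20],[0,0,0],[0,0,0],[0,0,0],[0,0,0]],"dr":[[0,0,0],[0,0,0],[0,0,0],[0,0,0],[0,0,0],[0,0,0],[0,0,0],[0,0,0],[0,0,0],[0,0,0],[0,0,0],[0,0,0],[0,0,0],[0,0,0],[0,0,-0.073],[0,0,-0.073],[0,0,0],[0,0,0]]}' 25
python3 - <<'E'
from h import *
print(rel([567,145,38]),turn(-0.075))
E
```

```text
time_s: 10.25
eef_pos: [565.6, 144.7, 181.2]
ee_rot: [0.734, 0.679, -0.0, -0.0]
ft_force: [0.6, -0.1, 0.3]
grip_width: 1.002
finger_force: 0.0
[  0.351493     1.39260741 143.15881299] -0.002130272904181954
```

```bash
python3 -m jog '{"hand":[-1,-1,-1,-1,-1,-1,-1,-1,1,1,1,1,1,1,1,1,1,1],"dp":[[0.4,1.4,25],[0,0,25],[0,0,25],[0,0,25],[0,0,20],[0,0,15],[0,0,8],[0,0,0],[0,0,0],[0,0,0],[0,0,0],[0,0,0],[0,0,0],[0,0,0],[0,0,0],[0,0,0],[0,0,0],[0,0,0]],"dr":[[0,0,0],[0,0,0],[0,0,0],[0,0,0],[0,0,0],[0,0,0],[0,0,0],[0,0,0],[0,0,0],[0,0,0],[0,0,0],[0,0,0],[0,0,0],[0,0,0],[0,0,0],[0,0,0],[0,0,0],[0,0,0]]}' 25
```

```text
time_s: 11.75
eef_pos: [567.4, 143.8, 38.6]
ee_rot: [0.734, 0.679, 0.0, -0.0]
ft_force: [-2.1, -0.4, 5.3]
grip_width: 0.541
finger_force: 25.0
```

```bash
python3 -m jog '{"hand":[1,1,1,1,1,1,1,1,1,1,1,1,1,1,1,1,1,1,1,1],"dp":[[0,0,-4],[0,0,-12],[0,0,-20],[0,0,-24],[0,0,-25],[0,0,-25],[0,0,-25],[-10,0,-25],[-25,0.5,0],[-35.5,0.5,0],[-35.5,0.5,0],[-35.5,0.5,0],[-35.5,0.5,0],[-35.5,0.5,0],[-35.5,0.5,0],[-35.5,0,0],[-35.5,0,0],[0,0,0],[0,0,0],[0,0,0]],"dr":[[0,0,0],[0,0,0],[0,0,0],[0,0,0],[0,0,0],[0,0,0],[0,0,0],[0,0,0],[0,0,0],[0,0,0],[0,0,0],[0,0,0],[0,0,0],[0,0,0],[0,0,0],[0,0,0],[0,0,0],[0,0,0.074],[0,0,0.074],[0,0,0]]}' 25
python3 - <<'E'
from h import *
print(rel([546.5,-174.5,30.6]),turn(-0.2226))
E
```

```text
time_s: 13.42
eef_pos: [546.2, -175.7, 198.9]
ee_rot: [0.783, 0.621, 0.0, 0.0]
ft_force: [-0.2, 0.5, -2.3]
grip_width: 0.544
finger_force: 25.0
[ 1.27224460e+00 -9.92465335e-02  1.68349043e+02] -0.00709685913237057
```

```bash
python3 -m jog '{"hand":[1,1,1,1,1,1,1,1,1,1,1,1,1],"dp":[[0.6,0,25],[0.6,0,25],[0,0,25],[0,0,25],[0,0,25],[0,0,20],[0,0,12],[0,0,6],[0,0,3],[0,0,1],[0,0,1],[0,0,0.5],[0,0,0]],"dr":[[0,0,-0.007],[0,0,0],[0,0,0],[0,0,0],[0,0,0],[0,0,0],[0,0,0],[0,0,0],[0,0,0],[0,0,0],[0,0,0],[0,0,0],[0,0,0]]}' 25
```

```text
time_s: 14.5
eef_pos: [547.5, -173.6, 30.6]
ee_rot: [0.78, 0.626, 0.001, 0.001]
ft_force: [0.0, -0.5, 0.6]
grip_width: 0.542
finger_force: 25.0
```

```bash
python3 -m jog '{"hand":[0,-0.3,-1,-1,-1,-1,-1,-1,-1,-1,-1,-1,-1],"dp":[[0,0,0],[0,0,0],[0,0,0],[0,0,0],[0,0,0],[0,0,0],[0,0,-15],[0,0,-25],[0,0,-30],[0,0,-30],[0,0,-30],[0,0,-30],[0,0,-10]],"dr":[[0,0,0],[0,0,0],[0,0,0],[0,0,0],[0,0,0],[0,0,0],[0,0,0],[0,0,0],[0,0,0],[0,0,0],[0,0,0],[0,0,0],[0,0,0]]}' 25
python3 -m jog '{"hand":[-1,-1,-1,-1,-1,-1,-1,-1,-1,-1,-1,-1,-1,-1,-1],"dp":[[32.7,-4.8,0],[32.7,-4.8,0],[32.7,-4.8,0],[32.7,-4.8,0],[32.7,-4.8,0],[32.7,-4.8,0],[32.7,-4.8,0],[32.7,-4.8,0],[32.7,-4.8,0],[32.7,-4.8,0],[32.7,-4.8,0],[32.7,-4.8,0],[0,0,0],[0,0,0],[0,0,0]],"dr":[[0,0,0],[0,0,0],[0,0,0],[0,0,0],[0,0,0],[0,0,0],[0,0,0],[0,0,0],[0,0,0],[0,0,0],[0,0,0],[0,0,0],[0,0,-0.074],[0,0,-0.074],[0,0,0]]}' 25
python3 - <<'E'
from h import *
print(rel([577,221,47]),turn(-0.075))
E
```

```text
time_s: 15.58
eef_pos: [548.6, -174.4, 204.1]
ee_rot: [0.78, 0.626, 0.002, 0.002]
ft_force: [0.9, -0.1, 0.0]
grip_width: 1.001
finger_force: 0.0
time_s: 16.83
eef_pos: [574.8, 222.7, 198.9]
ee_rot: [0.73, 0.683, -0.001, -0.0]
ft_force: [0.2, 0.2, 0.2]
grip_width: 1.001
finger_force: 0.0
[ -1.4653585    2.47057241 151.87944535] 0.008973007484297926
```

```bash
python3 -m jog '{"hand":[-1,-1,-1,-1,-1,-1,-1,-1,1,1,1,1,1,1,1,1,1,1,1],"dp":[[-1.4,2.4,25],[0,0,25],[0,0,25],[0,0,25],[0,0,25],[0,0,17],[0,0,10],[0,0,0],[0,0,0],[0,0,0],[0,0,0],[0,0,0],[0,0,0],[0,0,0],[0,0,0],[0,0,0],[0,0,0],[0,0,0],[0,0,0]],"dr":[[0,0,0.009],[0,0,0],[0,0,0],[0,0,0],[0,0,0],[0,0,0],[0,0,0],[0,0,0],[0,0,0],[0,0,0],[0,0,0],[0,0,0],[0,0,0],[0,0,0],[0,0,0],[0,0,0],[0,0,0],[0,0,0],[0,0,0]]}' 25
```

```text
time_s: 18.42
eef_pos: [577.7, 220.7, 48.0]
ee_rot: [0.734, 0.679, 0.0, -0.0]
ft_force: [-1.5, -0.3, 3.6]
grip_width: 0.448
finger_force: 25.0
```

```bash
python3 -m jog '{"hand":[1,1,1,1,1,1,1,1],"dp":[[0,0,-4],[0,0,-12],[0,0,-20],[0,0,-24],[0,0,-25],[0,0,-25],[0,0,-25],[0,0,-25]],"dr":[[0,0,0],[0,0,0],[0,0,0],[0,0,0],[0,0,0],[0,0,0],[0,0,0],[0,0,0]]}' 25
python3 -m jog '{"hand":[1,1,1,1,1,1,1,1,1,1,1,1,1,1,1,1,1,1],"dp":[[-18,-0.5,0],[-35,-1,0],[-35,-1,0],[-35,-1,0],[-35,-1,0],[-35,-1,0],[-35,-1,0],[-35,-1,0],[-35,-1,0],[-35,-1,0],[-35,-1,0],[-35,-1,0],[-35,-1,0],[-20,-0.5,0],[-13,0,0],[0,0,0],[0,0,0],[0,0,0]],"dr":[[0,0,0],[0,0,0],[0,0,0],[0,0,0],[0,0,0],[0,0,0],[0,0,0],[0,0,0],[0,0,0],[0,0,0],[0,0,0],[0,0,0],[0,0,0],[0,0,0],[0,0,0],[0,0,0.074],[0,0,0.074],[0,0,0]]}' 25
python3 - <<'E'
from h import *
print(rel([529.6,-248.7,40]),turn(-0.2226))
E
```

```text
time_s: 19.08
eef_pos: [577.6, 220.2, 209.9]
ee_rot: [0.735, 0.678, 0.0, 0.0]
ft_force: [0.7, 0.5, -1.1]
grip_width: 0.449
finger_force: 25.0
time_s: 20.58
eef_pos: [526.5, -248.8, 207.7]
ee_rot: [0.784, 0.621, -0.0, -0.0]
ft_force: [0.3, 0.3, -0.8]
grip_width: 0.449
finger_force: 25.0
[  0.8657269    3.12789334 167.64822945] -0.008690658827199105
```

```bash
python3 -m jog '{"hand":[1,1,1,1,1,1,1,1,1,1,1,1,1],"dp":[[0.8,3,25],[0,0,25],[0,0,25],[0,0,25],[0,0,25],[0,0,20],[0,0,12],[0,0,6],[0,0,3],[0,0,1],[0,0,0.6],[0,0,0.4],[0,0,0]],"dr":[[0,0,-0.009],[0,0,0],[0,0,0],[0,0,0],[0,0,0],[0,0,0],[0,0,0],[0,0,0],[0,0,0],[0,0,0],[0,0,0],[0,0,0],[0,0,0]]}' 25
```

```text
time_s: 21.67
eef_pos: [531.2, -248.0, 40.6]
ee_rot: [0.78, 0.626, 0.0, 0.001]
ft_force: [0.1, 0.4, -2.0]
grip_width: 0.451
finger_force: 25.0
```

```bash
python3 -m jog '{"hand":[1,1,1,1],"dp":[[0,0,0.7],[0,0,0.5],[0,0,0],[0,0,0]],"dr":[[0,0,0],[0,0,0],[0,0,0],[0,0,0]]}' 25
```

```text
time_s: 22.0
eef_pos: [531.2, -248.0, 39.9]
ee_rot: [0.78, 0.626, 0.001, 0.0]
ft_force: [-3.1, 0.8, 8.4]
grip_width: 0.448
finger_force: 25.0
```

```bash
python3 -m jog '{"hand":[0,-0.3,-1,-1,-1,-1,-1,-1,-1,-1,-1,-1,-1],"dp":[[0,0,-0.5],[0,0,0],[0,0,0],[0,0,0],[0,0,0],[0,0,0],[0,0,-15],[0,0,-25],[0,0,-30],[0,0,-30],[0,0,-30],[0,0,-30],[0,0,-10]],"dr":[[0,0,0],[0,0,0],[0,0,0],[0,0,0],[0,0,0],[0,0,0],[0,0,0],[0,0,0],[0,0,0],[0,0,0],[0,0,0],[0,0,0],[0,0,0]]}' 25
python3 -m jog '{"hand":[-1,-1,-1,-1,-1,-1,-1,-1,-1,-1,-1,-1,-1,-1,-1,-1,-1,-1,-1],"dp":[[33.9,-4.6,0],[33.9,-4.6,0],[33.9,-4.6,0],[33.9,-4.6,0],[33.9,-4.6,0],[33.9,-4.6,0],[33.9,-4.6,0],[33.9,-4.6,0],[33.9,-4.6,0],[33.9,-4.6,0],[33.9,-4.6,0],[33.9,-4.6,0],[33.9,-4.6,0],[33.9,-4.6,0],[33.9,-4.6,0],[33.9,-4.6,0],[0,0,0],[0,0,0],[0,0,0]],"dr":[[0,0,0],[0,0,0],[0,0,0],[0,0,0],[0,0,0],[0,0,0],[0,0,0],[0,0,0],[0,0,0],[0,0,0],[0,0,0],[0,0,0],[0,0,0],[0,0,0],[0,0,0],[0,0,0],[0,0,-0.074],[0,0,-0.074],[0,0,0]]}' 25
python3 - <<'E'
from h import *
print(rel([578.5,298,63]),turn(-0.075))
E
```

```text
time_s: 23.08
eef_pos: [532.3, -249.0, 213.4]
ee_rot: [0.78, 0.626, 0.002, 0.002]
ft_force: [-0.1, -0.1, 0.7]
grip_width: 1.001
finger_force: 0.0
time_s: 24.67
eef_pos: [575.6, 298.2, 208.0]
ee_rot: [0.73, 0.683, -0.001, -0.0]
ft_force: [-0.4, -0.2, -0.2]
grip_width: 0.995
finger_force: 0.0
[1.34111987e-01 3.12266962e+00 1.45018091e+02] 0.008913773474918202
```

Force 15 N for the neck; more closing time (24 mm).

```bash
python3 -m jog '{"hand":[-1,-1,-1,-1,-1,-1,-1,-1,1,1,1,1,1,1,1,1,1,1,1,1],"dp":[[0,3,25],[0,0,25],[0,0,25],[0,0,25],[0,0,20],[0,0,15],[0,0,10],[0,0,0],[0,0,0],[0,0,0],[0,0,0],[0,0,0],[0,0,0],[0,0,0],[0,0,0],[0,0,0],[0,0,0],[0,0,0],[0,0,0],[0,0,0]],"dr":[[0,0,0.009],[0,0,0],[0,0,0],[0,0,0],[0,0,0],[0,0,0],[0,0,0],[0,0,0],[0,0,0],[0,0,0],[0,0,0],[0,0,0],[0,0,0],[0,0,0],[0,0,0],[0,0,0],[0,0,0],[0,0,0],[0,0,0],[0,0,0]]}' 20
python3 -m jog '{"hand":[1,1,1],"dp":[[0,0,0],[0,0,0],[0,0,0]],"dr":[[0,0,0],[0,0,0],[0,0,0]]}' 20
```

```text
time_s: 26.33
eef_pos: [579.0, 297.5, 64.1]
ee_rot: [0.734, 0.679, -0.0, -0.0]
ft_force: [-0.3, 0.1, -0.0]
grip_width: 0.31
finger_force: 20.0
time_s: 26.58
eef_pos: [579.0, 297.5, 64.1]
ee_rot: [0.734, 0.679, -0.0, -0.0]
ft_force: [0.6, 0.3, 0.6]
grip_width: 0.312
finger_force: 20.0
```

```bash
python3 - <<'E'
from h import *
im=imaging.capture("side")[:,:,::-1]
cv2.imwrite("pics/s1.png",cv2.resize(np.clip(im[240:460,180:400]*1.5,0,255).astype(np.uint8),None,fx=2.5,fy=2.5))
E
```

```text
(no output)
```

View pics/s1.png

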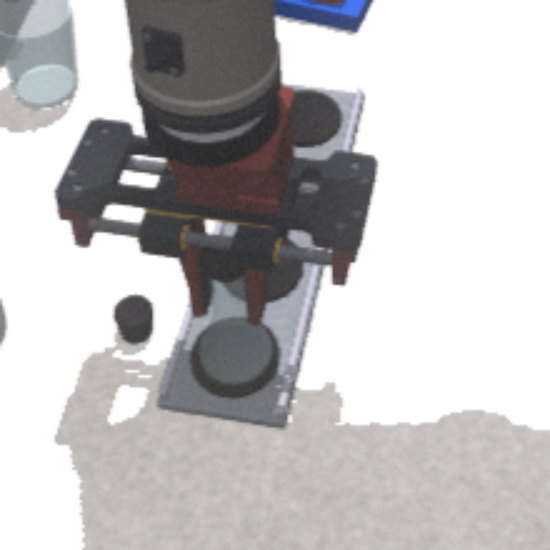

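```bash
python3 -m jog '{"hand":[1,1,1,1,1,1],"dp":[[0,0,-2],[0,0,-5],[0,0,-8],[0,0,-8],[0,0,0],[0,0,0]],"dr":[[0,0,0],[0,0,0],[0,0,0],[0,0,0],[0,0,0],[0,0,0]]}' 20
python3 - <<'E'
from h import *
im=imaging.capture("side")[:,:,::-1]
cv2.imwrite("pics/s2.png",cv2.resize(np.clip(im[300:420,220:340]*2.,0,255).astype(np.uint8),None,fx=4,fy=4))
E
```

```text
time_s: 27.13
eef_pos: [579.7, 297.8, 88.1]
ee_rot: [0.734, 0.679, 0.001, 0.0]
ft_force: [0.3, -0.2, -0.9]
grip_width: 0.313
finger_force: 20.0
```

View pics/s2.png

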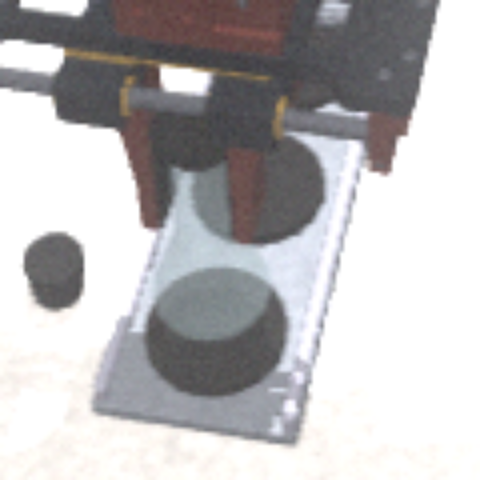

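```bash
python3 -m jog '{"hand":[1,1,1,1,1,1,1],"dp":[[0,0,-10],[0,0,-20],[0,0,-25],[0,0,-25],[0,0,-25],[0,0,-20],[0,0,-12]],"dr":[[0,0,0],[0,0,0],[0,0,0],[0,0,0],[0,0,0],[0,0,0],[0,0,0]]}' 20
python3 -m jog '{"hand":[1,1,1,1,1,1,1,1,1,1,1,1,1,1,1,1,1,1,1,1],"dp":[[-15,-1,0],[-30,-1,0],[-34,-1,0],[-34,-1,0],[-34,-1,0],[-34,-1,0],[-34,-1,0],[-34,-1,0],[-34,-1,0],[-34,-1,0],[-34,-1,0],[-34,-1,0],[-34,-1,0],[-34,-1,0],[-34,-1,0],[-34,-1,0],[-34,-1,0],[-34,-1,0],[-25,-1,0],[-9.7,-0.8,0]],"dr":[[0,0,0],[0,0,0],[0,0,0],[0,0,0],[0,0,0],[0,0,0],[0,0,0],[0,0,0],[0,0,0],[0,0,0],[0,0,0],[0,0,0],[0,0,0],[0,0,0],[0,0,0],[0,0,0],[0,0,0],[0,0,0],[0,0,0],[0,0,0]]}' 20
python3 -m jog '{"hand":[1,1,1,1],"dp":[[0,0,0],[0,0,0],[0,0,0],[0,0,0]],"dr":[[0,0,0.07],[0,0,0.07],[0,0,0],[0,0,0]]}' 20
python3 - <<'E'
from h import *
print(rel([512.8,-322.8,56.1]),turn(-0.2226))
E
```

```text
time_s: 27.77
eef_pos: [580.0, 297.6, 227.2]
ee_rot: [0.735, 0.678, 0.002, 0.0]
ft_force: [0.5, -0.1, -1.0]
grip_width: 0.315
finger_force: 20.0
time_s: 29.43
eef_pos: [506.4, -327.6, 223.0]
ee_rot: [0.737, 0.676, -0.002, -0.0]
ft_force: [-0.0, 1.1, -1.9]
grip_width: 0.316
finger_force: 20.0
time_s: 29.77
eef_pos: [509.4, -321.9, 223.1]
ee_rot: [0.779, 0.627, -0.0, -0.001]
ft_force: [-1.1, 0.4, -1.2]
grip_width: 0.314
finger_force: 20.0
[ -0.27597565   3.84336038 167.0276615 ] 0.00609962156984889
```

```bash
python3 -m jog '{"hand":[1,1,1,1,1,1,1,1,1,1,1,1,1,1],"dp":[[0,3.5,25],[0,0,25],[0,0,25],[0,0,25],[0,0,25],[0,0,20],[0,0,11],[0,0,5],[0,0,3],[0,0,1],[0,0,1],[0,0,0],[0,0,0],[0,0,0]],"dr":[[0,0,0.006],[0,0,0],[0,0,0],[0,0,0],[0,0,0],[0,0,0],[0,0,0],[0,0,0],[0,0,0],[0,0,0],[0,0,0],[0,0,0],[0,0,0],[0,0,0]]}' 20
python3 - <<'E'
from h import *
im=imaging.capture("side")[:,:,::-1]
cv2.imwrite("pics/s3.png",cv2.resize(np.clip(im[140:270,260:400]*1.6,0,255).astype(np.uint8),None,fx=4,fy=4))
E
```

```text
time_s: 30.93
eef_pos: [513.9, -323.7, 58.8]
ee_rot: [0.782, 0.623, 0.0, 0.0]
ft_force: [0.3, -0.6, -1.9]
grip_width: 0.314
finger_force: 20.0
```

View pics/s3.png

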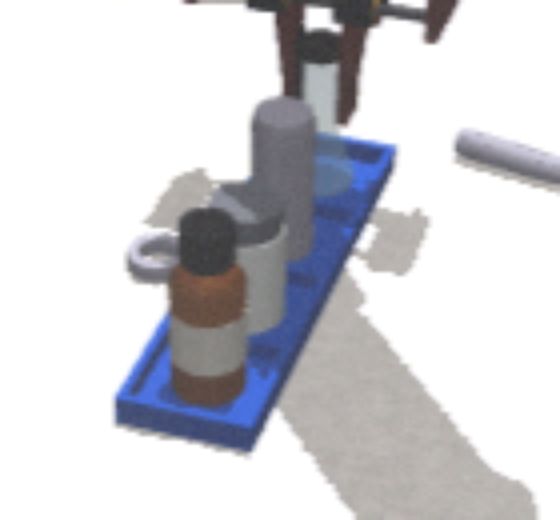

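All three placed vessels stand upright in their compartments, and the flask hangs upright in the last one. Lowering the last 2.5 mm or so.

```bash
python3 -m jog '{"hand":[1,1,1,1,1],"dp":[[0,0,1],[0,0,1],[0,0,0.7],[0,0,0],[0,0,0]],"dr":[[0,0,0],[0,0,0],[0,0,0],[0,0,0],[0,0,0]]}' 20
```

```text
time_s: 31.4
eef_pos: [513.8, -323.8, 56.1]
ee_rot: [0.782, 0.623, 0.0, 0.0]
ft_force: [-1.3, 0.7, 5.7]
grip_width: 0.315
finger_force: 20.0
```

Contact; release, rise, and look from the wrist near the tray's right end.

```bash
python3 -m jog '{"hand":[0,-0.3,-1,-1,-1,-1,-1,-1,-1,-1,-1,-1,-1,-1,-1,-1,-1],"dp":[[0,0,-0.5],[0,0,0],[0,0,0],[0,0,0],[0,0,0],[0,0,0],[0,0,-15],[0,0,-25],[0,0,-30],[0,0,-30],[0,0,-30],[0,0,-30],[0,0,-30],[0,0,-30],[0,0,-30],[0,0,0],[0,0,0]],"dr":[[0,0,0],[0,0,0],[0,0,0],[0,0,0],[0,0,0],[0,0,0],[0,0,0],[0,0,0],[0,0,0],[0,0,0],[0,0,0],[0,0,0],[0,0,0],[0,0,0],[0,0,0],[0,0,0],[0,0,0]]}' 20
python3 - <<'E'
from h import *
np.save("w3.npy",cam("wrist")[3]); cv2.imwrite("pics/w3.png",np.clip(imaging.capture("wrist")[:,:,::-1]*1.5,0,255).astype(np.uint8))
E
```

```text
time_s: 32.82
eef_pos: [514.2, -324.1, 307.6]
ee_rot: [0.782, 0.623, 0.001, 0.001]
ft_force: [-1.5, 0.8, -0.1]
grip_width: 1.0
finger_force: 0.0
```

View pics/w3.png

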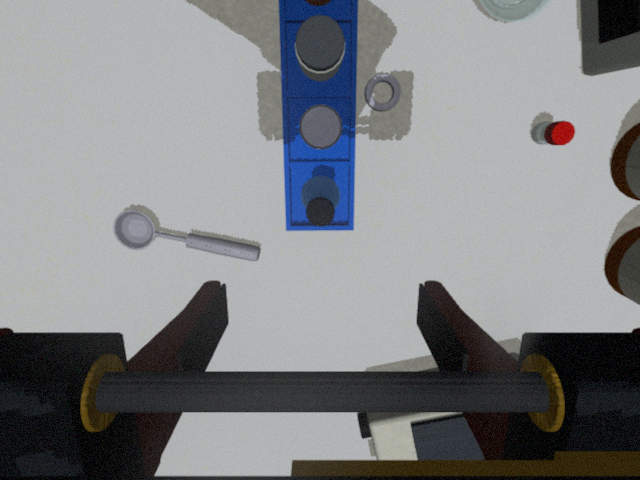

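```bash
python3 - <<'E'
from h import *
c=cam("wrist")
C=np.array([537.9,-211.6]);a=-0.2226;X=np.array([np.cos(a),np.sin(a)]);Y=np.array([-X[1],X[0]])
for n,uv,z in(("foot",(321,194),8),("stopper",(320,211),110),("can",(320,127),104),("jar",(320,42),86),("endL",(287,230),18),("endR",(353,230),18)):
    p=ray(c,uv,z)[0][:2]-C; print(n,(p@X).round(1),(p@Y).round(1))
E
```

```text
foot 0.6 -112.7
stopper -0.1 -112.6
can 0.2 -36.0
jar 0.4 37.7
endL -40.8 -154.8
endR 39.2 -155.0
```

All are within about 2 mm of their compartment centres. Amber measured 111.8 against 114 earlier.

```bash
python3 -c "
from bench import ticket
print(ticket.finish_job())"
```

```text
the job is handed in; nothing more can be done
None
```

The job is handed in: all four vessels stand upright and released in the tray in reverse order (flask rightmost, then can, jar and bottle), each measured within about 3 mm of its compartment centre, at about 33 s of the 106 s allowed; no verdict was returned.

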